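# Gauge the top lift of a gear deburring spindle

## Robot

A 6-joint arm with a two-finger parallel gripper is mounted at the origin on the work surface. World frame = base frame: x ahead of the robot, y to its left, z up, the work surface at z = 0. Lengths are in m, angles in degrees, forces in N, time in s.
With the tool pointing down it reaches from about 0.225 to 0.725 m from the base axis. Payload 3.1 kg.
Tool frame: the origin (TCP) lies at the very end of the fingers, on their centre line; the grasp point (between the pads) lies 19 mm behind it; z points along the fingers, y is the line along which they close (so a half turn about z gives the same grasp; the last joint's range is limited). The gripper opens to 85 mm and grips with 20 to 120 N. Pads are 22 mm wide; open, the fingers measure 114 mm over their backs; the gripper's body (76 mm by 85 mm) begins 54 mm behind the grasp point. The pads swing forward as they close: fully open they stand 13 mm farther back than shut.
Start: joints at [69.912, 2.75, 5.684, 92.934, 0, 82.678], TCP at [0.116, 0.512, 0.196] pointing down, gripper open.
Joint ranges: [-166.93, 166.93], [-56.73, 111.36], [-69.38, 81.34], [-121.58, 131.49], [-85.45, 84.26], [-180, 180]. Speed limits (degrees/s): [159.86, 159.86, 180, 180, 180, 180].

## Interface

Orientations are given as [roll, pitch, yaw] about the fixed x, y, z axes, in that order (R = Rz(yaw) Ry(pitch) Rx(roll)).
In Python, from plant import monitor, grab_frame, get_calibration, finish_job gives the robot as it stands.
- The arm moves only by the tool servo_tool, never from a script. Its argument "steps" is a list of rows, each a list of 5 numbers: the gripper command: -1 is fully open, 1 is shut, values between are in proportion, then the shift along the tool's x, y, z in units of 500 mm (1.0 is 500 mm), then the turn about the tool's z in units of 30 degrees (1.0 is 30 degrees). A call has exactly 8 rows; each row shifts and turns the commanded pose from where the row before left it, along the tool's axes as they then stand; what a row does not reach is not made up. A row lasts 1/8 s, in which the tool goes at most 62.5 mm and 10.7 degrees, less where a joint would pass 70% of its speed; a pose out of reach is approached as far as the arm can. A call with a number of a shift or a turn outside -1 to 1 is refused whole. A call with a gripper value outside its range is refused whole. The fingers move at their own pace and stop on an object; "newtons" is the grip in N (left out, the last holds). Time passes only in rows, so rows that do not move let the fingers close, or fill a call up. It gives the time, the measured TCP pose, the force, the opening and the grip force at its end, in the units of the state.
- monitor.sense(): the state, without advancing time (a new reading comes with each control period).
- grab_frame(name): name is "scene" or "top" or "wrist"; returns the picture (384x512x3 uint8, red, green, blue); there is no depth.
- get_calibration(name): a dict with "fov_y" (degrees; the focal length in pixels is half the picture's height over the tangent of half this angle, whatever the lens; pixels are square), "cx", "cy" (the principal point, pixels), "dist_coeffs" ([k1, k2, p1, p2, k3] as OpenCV has them; the pictures are not rectified), "eye" and "rotation" of the camera in the world. Camera axes: x right, y up, looking along -z (the intrinsics and any distortion apply to the point x, -y, -z); pixel columns grow to the right and rows downward; lengths in m; the calibration is good to about 2 mm. A picture is of the moment at which its call begins: read the wrist's pose just before it. get_calibration takes no time and is no camera call; for the wrist camera it gives the pose at the moment of the call.
- finish_job(): hands the job in; it is judged then, once.
The state is a dict: "clock": time; "q": joint angles; "joint_velocities": joint speeds; "tau": joint torques, N m; "eef_pos": TCP position; "orientation": TCP orientation; "wrist_force": force on the tool from outside, world axes, zero at the start; "wrist_torque": the same for the moment, N m; "grip_width": opening from 0.0 (shut) to 1.0 (fully open); "grasp_force": force on a finger pad.
Only numpy, scipy, OpenCV 4.12 (cv2) and the standard library are available. Lean on these libraries where they do the work, as an engineer would, in place of code of your own. Each camera call takes 0.05 s, during which the arm holds its last target. There are 200 camera calls.

## Task

Check the gear's top position: pull the setting gauge with the orange grip up out of the rack, slide it edgewise down into the slot of the blue holder until it stands fully home with its nose over the gear, and let go of it. Then turn the cam lever by its upright red handle until it points along the yellow mark, where the gear is lifted highest, and finish while still holding it there with the gripper, as it springs back when released. Leave the blue-gripped spare gauge in its place and do not disturb the other things on the bench.

Things in the scene. Friction and masses are not known exactly. Their poses are not given: they have to be found in the camera images.
- gauge: Loose setting gauge, ORANGE grip, about 0.28 kg: upright steel plate 50 (x) x 6 (y) x 110 (z) mm; grip block 36 x 16 (y) x 34 mm on it, 96 to 130 mm up; a 12 mm tall nose reaches 61 mm along -x, underside 102 mm up. Origin: centre of the lower edge, z up. Starts upright in either slot of the rack, 30 mm deep, origin 10 mm above the bench.
- gauge_grip (a point): Point in the gauge's orange grip to pinch, 115 mm above the gauge's origin, on its axis; pinch across the 16 mm thickness (gauge y) from above.
- gauge_nose (a point): Underside of the tip of the gauge's nose, 60 mm along -x and 102 mm above the gauge's origin.
- spare_gauge: Spare gauge with BLUE grip, same shape and size as the orange one, in the other slot of the rack; it must stay there.
- rack: Fixed grey parking rack, block 90 (x) x 150 (y) x 40 (z) mm, origin at centre of underside. Two slots open at the top, each 53 (x) x 9 (y) mm, 30 mm deep, centres 37.5 mm either side of the origin along y. The gauges' noses point along the rack's -x (roughly towards the robot).
- station: Fixed lift station. Origin on the spindle axis at bench level, +x from spindle to blue gauge holder (away from the robot). Base plate x -140 to 120, y +-110, 12 mm thick. Black housing, dark cam ring of 44 mm radius, steel gear of 28 mm radius on top, its top 100 mm above the bench (118 mm lifted). Lever handle circles the origin at 115 mm radius.
- slot (a point): Centre of the slot floor in the blue holder, 22 mm above the bench, 80 mm along station +x. Holder block 80 (x) x 40 (y) mm, top 57 mm above the bench; slot 53 (x) x 9 (y) mm, 35 mm deep, mouth chamfered 4 mm. A gauge fully home has its origin here, its x along station x, nose towards the spindle (station -x), 6 mm above the lifted gear.
- lever_handle (a point): Point to grip on the cam lever's upright red handle, 85 mm above the bench, on its axis: round post, 20 mm diameter, from 50 to 105 mm above the bench, 115 mm from the spindle axis. The steel lever bar below it tops out at 49 mm. The handle circles the station's vertical axis.
- peak_mark (a point): Point on the yellow line on the base plate, 115 mm from the spindle axis, 12.5 mm above the bench, right below the handle's axis when the lever is at the highest lift. (A thin white line marks the rest position.)
- cam_lever (a joint): Cam lever angle, rad: 0 at rest, grows anticlockwise seen from above. At 0 the lever points 2.513 rad anticlockwise from station +x. Lift is greatest at 1.25, falls again beyond, end stop at 1.75. Spring and gear weight turn it back: about 2.5 N at the handle to hold, under 5 N anywhere; let go, it returns to 0.
- gear_lift (a joint): Height of the gear above its lowest position in m: 0 at rest, 0.018 at the highest lift; driven by the cam only.
- gear_blank: Loose steel bevel gear, 60 mm across, 22 mm tall, on the bench. Bystander.
- brush_wheel: Loose wire brush wheel lying flat, 94 mm across, 22 mm tall. Bystander.
- oil_bottle: White bottle, 56 mm across, 120 mm tall. Bystander.
- wrench: Steel wrench lying on the bench, 160 mm long. Bystander.
- nut_tray: Black open tray with nuts, 130 x 100 x 35 mm. Bystander.

How it is judged (in metres and radians):
On the way, in this order (a step that is already met when the one before it is completed fails the run):
1. the orange gauge stands fully home in the holder's slot, let go, with the cam lever still down (distance between gauge and slot below 0.006 m and angle between gauge's own z axis and vertical below 0.12 rad and x of gauge_nose in the frame of station below 0.035 m and contact force between the fingers and gauge below 0.1 N and value of joint cam_lever below 0.3 rad), for 0.2 s.
2. the fingers hold the cam lever at its highest lift with the gauge in place (distance between gauge and slot below 0.006 m and angle between gauge's own z axis and vertical below 0.12 rad and x of gauge_nose in the frame of station below 0.035 m and value of joint cam_lever between 1.1 and 1.4 rad and value of joint gear_lift above 0.017 m and contact force between the fingers and cam_lever above 0.5 N), for 0.2 s.
At the end, for the whole second after the job is handed in: Orange gauge in the holder slot: origin within 6 mm of the slot floor centre, tilt under 0.12 rad, nose tip over the gear, untouched; fingers hold the cam lever (over 0.5 N), still, at 1.10 to 1.40 rad, gear lifted over 17 mm; spare gauge upright in the rack (all of step 2 and contact force between the fingers and gauge below 0.1 N and velocity of joint cam_lever between -0.2 and 0.2 rad/s and horizontal distance between spare_gauge and rack below 0.045 m and angle between spare_gauge's own z axis and vertical below 0.15 rad); the arm keeps its last pose, push and grip.
It fails at once if the spare gauge is pulled or knocked out of place (moved over 15 mm) (distance of spare_gauge from where it was at the start of the episode above 0.015 m).
It fails at once if a bystander on the bench is moved over 20 mm (distance of any of gear_blank, brush_wheel, oil_bottle, wrench, nut_tray from where it was at the start of the episode above 0.02 m).
It also fails if it takes over 59 s, if anything falls off the work surface, if the arm or the gripper's body presses on something with over 40 N, if the wrist force passes 120 N, or if a joint passes its speed limit or range.

## Working session

There is one attempt and no reset: what is moved stays moved. The work goes in short steps, Python scripts to look and compute and a tool call to move; the robot and the scene stay as the last step left them, time stands still between calls to the robot, and variables do not carry over. Pictures are saved under pics/ and viewed, at most 10 in all, crops included, and the job is handed in when it is done.

Besides the shell and the picture viewer there is one more tool, called after "Emit:" as name(argument=value, ...), one argument or row to a line, values as JSON. servo_tool: Moves the arm, as the interface text tells. Shifts and turns lie within -1 to 1; 1 stands for 500 mm of shift or 30 degrees of turn. Its arguments: {"type":"object","properties":{"steps":{"type":"array","items":{"type":"array","items":{"type":"number","minimum":-1,"maximum":1}}},"newtons":{"type":"number"}},"required":["steps"]}

```bash
mkdir -p pics; python3 - <<'E'
from plant import monitor, grab_frame, get_calibration
import cv2
s=monitor.sense();print(s)
for n in("scene","top"):
    im=grab_frame(n);cv2.imwrite(f"pics/{n}0.png",im[:,:,::-1]);c=get_calibration(n);print(n,c)
E
```

```text
{'clock': 0.0, 'q': array([6.99144784e+01, 2.79332404e+00, 5.59013351e+00, 9.29339980e+01,
       1.92162855e-04, 8.26769065e+01]), 'joint_velocities': array([ 0.01745541, -0.10640509, -0.00806756,  0.00102098,  0.05066062,
        0.00805599]), 'tau': array([-1.59265492e-04, -3.38778698e+01,  3.20016396e+01,  2.03859340e-02,
       -2.40135632e-04, -4.21194429e-06]), 'eef_pos': array([0.11574958, 0.51135569, 0.19460042]), 'orientation': array([-1.79863955e+02, -1.76772285e-02,  1.67237551e+02]), 'wrist_force': array([ 0.36001756, -0.52510751,  0.72700974]), 'wrist_torque': array([ 0.05795513, -0.03556513,  0.01474417]), 'grasp_force': 0.0, 'grip_width': 1.0027399550343117}
scene {'fov_y': 45.41576156753702, 'cx': 253.8238260516226, 'cy': 186.4571034506424, 'dist_coeffs': array([0.01084489, 0.        , 0.        , 0.        , 0.        ]), 'eye': array([1.0885632 , 0.69656023, 0.85423322]), 'rotation': array([ 52.1231146 ,  -0.98648343, 143.26277534])}
top {'fov_y': 50.04869072091721, 'cx': 255.37986635811322, 'cy': 185.96228670609034, 'dist_coeffs': array([-0.09756372,  0.        ,  0.        ,  0.        ,  0.        ]), 'eye': array([ 0.38717993, -0.09140084,  1.45554277]), 'rotation': array([ 3.38446540e+00, -4.79575343e-02, -8.98796293e+01])}
```

View pics/top0.png

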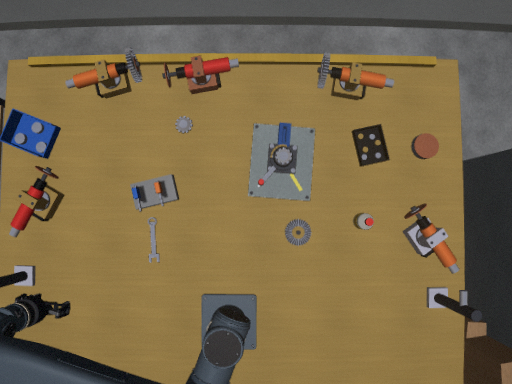

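View pics/scene0.png

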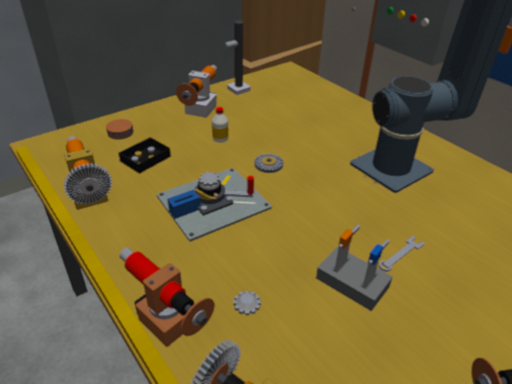

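The top view shows the rack at about (157,192), with the orange grip at (158,187) and the blue at (137,192). The station is at about (282,160), its red handle at (262,182) and the yellow mark at (296,182). I'll enlarge these areas.

```bash
cat > h.py <<'E'
import numpy as np, cv2
from scipy.spatial.transform import Rotation as R
from plant import monitor, grab_frame, get_calibration
def cam(c):
    f=192/np.tan(np.radians(c['fov_y']/2)); K=np.array([[f,0,c['cx']],[0,f,c['cy']],[0,0,1.]])
    M=R.from_euler('xyz',c['rotation'],degrees=True).as_matrix()@np.diag([1,-1,-1])
    return K,M,np.array(c['eye']),np.array(c['dist_coeffs'])
def px2w(c,uv,z):
    K,M,e,d=cam(c); n=cv2.undistortPoints(np.array(uv,float).reshape(-1,1,2),K,d)[:,0]
    r=np.c_[n,np.ones(len(n))]@M.T; z=np.broadcast_to(z,len(n))
    return e+r*((z-e[2])/r[:,2])[:,None]
def w2px(c,P):
    K,M,e,d=cam(c); return cv2.projectPoints((np.array(P,float)-e)@M,np.zeros(3),np.zeros(3),K,d)[0][:,0]
E
python3 - <<'E'
import cv2
a=cv2.imread('pics/top0.png')
r=cv2.resize(a[165:215,120:186],None,fx=6,fy=6,interpolation=2)
s=cv2.resize(a[115:207,242:322],None,fx=5,fy=5,interpolation=2)
import numpy as np
o=np.zeros((460,800,3),np.uint8);o[:300,:396]=r;o[:460,400:800]=s
cv2.imwrite('pics/c1.png',o)
E
```

```text
(no output)
```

View pics/c1.png

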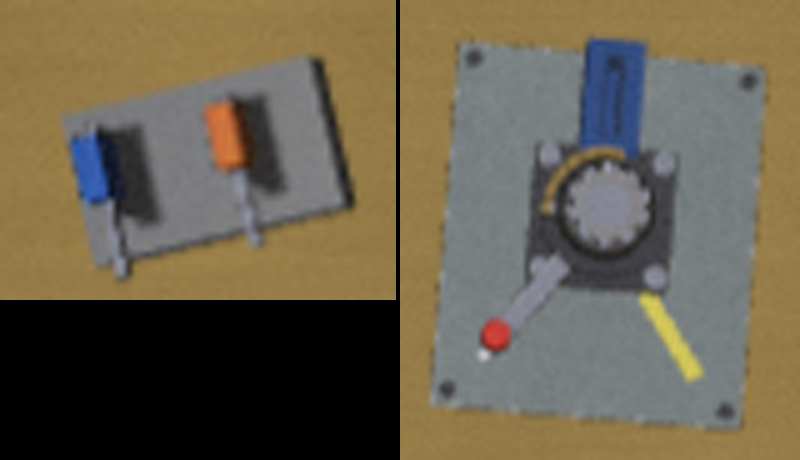

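The left crop shows the rack's top-face corners at (64,115), (318,58) and (100,265), with the orange grip centred at about (227,136). The right crop shows the station plate corners at (461,43), (764,68), (740,428) and (432,404), and the handle top at (496,335).

```bash
python3 - <<'E'
from h import *
c=get_calibration('top')
r=lambda p:(np.array(p)+.5)/6-.5+[120,165]
s=lambda p:(np.array(p)-[400,0]+.5)/5-.5+[242,115]
W=px2w(c,s([(461,43),(764,68),(740,428),(432,404)]),.012)[:,:2]
L=np.array([(.12,.11),(.12,-.11),(-.14,-.11),(-.14,.11)])
def fit(L,W):
    a=L-L.mean(0);b=W-W.mean(0);t=np.arctan2((a[:,0]*b[:,1]-a[:,1]*b[:,0]).sum(),(a*b).sum())
    Q=np.array([[np.cos(t),-np.sin(t)],[np.sin(t),np.cos(t)]]);o=W.mean(0)-Q@L.mean(0);return t,Q,o,np.abs(W-o-L@Q.T).max()
t,Q,o,e=fit(L,W);print('station',np.degrees(t),o,e)
print('slot',o+Q@[.08,0]);
for n,a in(('rest',2.513),('peak',3.763)):print(n,o+.115*Q@[np.cos(a),np.sin(a)])
print('handle seen',px2w(c,s([(496,335)]),.105),'gear',px2w(c,s([(604,205)]),.1),'holder',px2w(c,s([(587,40),(645,44)]),.057),'yellow',px2w(c,s([(648,296),(697,377)]),.0125))
W=px2w(c,r([(64,115),(318,58),(100,265)]),.04)[:,:2];L=np.array([(.045,.075),(.045,-.075),(-.045,.075)])
t,Q,o,e=fit(L,W);print('rack',np.degrees(t),o,e,'slots',o+Q@[0,.0375],o+Q@[0,-.0375])
print('grips',px2w(c,r([(222,135),(86,167)]),.14))
E
```

```text
station -4.369454020644164 [ 0.56928076 -0.18530824] 0.002020011338142391
slot [ 0.64904824 -0.19140324]
rest [ 0.48168455 -0.11079714]
peak [ 0.47094982 -0.24494068]
handle seen [[ 0.48147411 -0.11017421  0.105     ]] gear [[ 0.56850205 -0.18184656  0.1       ]] holder [[ 0.68885917 -0.17335748  0.057     ]
 [ 0.68623701 -0.21337926  0.057     ]] yellow [[ 0.51572897 -0.21857093  0.0125    ]
 [ 0.45864076 -0.25291721  0.0125    ]]
rack 12.976874245974676 [0.45084003 0.25828871] 0.0015765606042588698 slots [0.44241911 0.29483099] [0.45926094 0.22174643]
grips [[0.46067984 0.22591168 0.14      ]
 [0.44326481 0.29975013 0.14      ]]
```

Emit:
servo_tool(
  steps=[
    [-1, -0.09, -0.047, 0, 0],
    [-1, -0.09, -0.047, 0, 0],
    [-1, -0.09, -0.047, 0, 0],
    [-1, -0.09, -0.047, 0, 0],
    [-1, -0.09, -0.047, 0, 0],
    [-1, -0.09, -0.047, 0, 0],
    [-1, -0.09, -0.047, 0, 0],
    [-1, -0.09, -0.047, 0, 0],
  ],
  newtons=60,
)

```text
clock: 1.1
eef_pos: [0.4264, 0.2478, 0.1953]
orientation: [-180.0, -0.0, 167.2]
wrist_force: [0.4, 0.1, 0.9]
grip_width: 1.002
grasp_force: 0.0
```

Emit:
servo_tool(
  steps=[
    [-0.3, -0.077, -0.036, 0, 0],
    [-0.3, 0, 0, 0, -0.215],
    [-0.3, 0, 0, 0, -0.215],
    [-0.3, 0, 0, 0, -0.215],
    [-0.3, 0, 0, 0, -0.215],
    [-0.3, 0, 0, 0, 0],
    [-0.3, 0, 0, 0, 0],
    [-0.3, 0, 0, 0, 0],
  ],
)

```text
clock: 2.1
eef_pos: [0.4591, 0.223, 0.1957]
orientation: [-180.0, -0.0, -167.0]
wrist_force: [-0.2, -0.5, 0.7]
grip_width: 0.646
grasp_force: 0.0
```

```bash
python3 - <<'E'
from h import *
c=get_calibration('wrist');s=monitor.sense();im=grab_frame('wrist');print(s['eef_pos'],s['orientation'],s['q'],s['grip_width'],c)
import pickle;pickle.dump(c,open('w1.pkl','wb'))
cv2.imwrite('pics/w1.png',im[:,:,::-1])
# predicted gauge grip top corners
for n,p in(('grip top',(.459,.222,.14)),('slot top',(.459,.222,.04))):print(n,w2px(c,[p]))
E
```

```text
[0.45905821 0.22304838 0.195668  ] [-1.79998643e+02 -1.45862855e-02 -1.67011844e+02] [1.83823179e+01 5.83581833e-01 3.45200739e+00 9.28830749e+01
 1.97834683e-05 5.39416215e+00] 0.6457186997971736 {'fov_y': 60.26485203698586, 'cx': 257.1461874854302, 'cy': 189.18186806078353, 'dist_coeffs': array([-0.05797901,  0.        ,  0.        ,  0.        ,  0.        ]), 'eye': array([0.38965503, 0.20660903, 0.37434353]), 'rotation': array([-1.66225305e+01,  5.73982911e-04,  1.02917360e+02])}
grip top [[256.47355685 190.56621536]]
slot top [[256.6638931  162.41220887]]
```

View pics/w1.png

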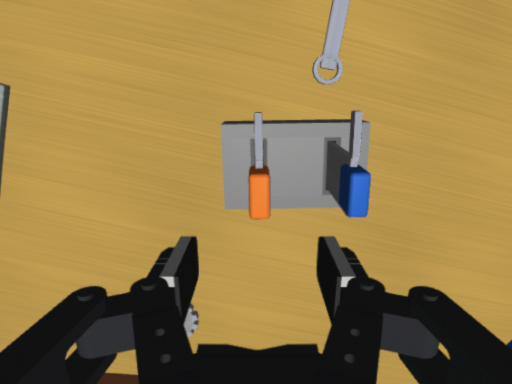

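The orange grip is at (260,193) and the blue one at (355,190), both upright in the rack. The fingers' midline is at u≈257, so a correction of about 2 mm is needed.

```bash
python3 - <<'E'
from h import *
import pickle
c=pickle.load(open('w1.pkl','rb'));im=cv2.imread('pics/w1.png')
def rep(n,m,L):
    P=np.argwhere(m)[:,::-1]; r=cv2.minAreaRect(P.astype(np.float32));print(n,len(P),r,P.min(0),P.max(0))
b,g,r=[im[...,i].astype(int) for i in range(3)]
m=(r>130)&(g<r*.55)&(b<70);m[:150]=0;m[230:]=0;m[:,:235]=0;m[:,285:]=0
rep('o',m,0)
print(np.c_[im[160:222:2,260]].tolist())
top=lambda p:px2w(c,p,.14)
q=np.radians(13);pts=[]
for x,y in((260.,193.5),(260,168),(260,218)):print(top([(x,y)]))
# model projection
for o in((.459,.222),(.461,.2245)):
  C=[[o[0]+np.cos(q)*dx-np.sin(q)*dy,o[1]+np.sin(q)*dx+np.cos(q)*dy,z] for z in(.14,.106) for dx,dy in((-.018,-.008),(-.018,.008),(.018,.008),(.018,-.008))]
  print(w2px(c,C).round(1).tolist())
E
```

```text
o 656 ((258.4999694824219, 195.99998474121094), (43.99999237060547, 18.999996185302734), 90.0) [249 174] [268 218]
[[165, 157, 156], [184, 170, 167], [178, 165, 162], [175, 162, 160], [87, 93, 112], [15, 42, 84], [14, 42, 85], [28, 75, 154], [44, 111, 220], [55, 132, 238], [55, 133, 240], [57, 134, 240], [56, 133, 240], [56, 133, 240], [55, 133, 240], [56, 133, 240], [56, 133, 240], [55, 133, 240], [55, 132, 240], [55, 132, 239], [55, 132, 240], [54, 131, 240], [53, 131, 239], [54, 130, 239], [53, 130, 239], [52, 129, 239], [52, 128, 239], [52, 128, 239], [51, 126, 237], [53, 120, 208], [77, 150, 185]]
[[0.46063299 0.22505861 0.14      ]]
[[0.4417484  0.22067883 0.14      ]]
[[0.47962366 0.22946443 0.14      ]]
[[245.4, 166.8], [267.5, 166.8], [267.1, 213.3], [245.9, 213.4], [246.8, 157.7], [266.2, 157.7], [266.0, 199.2], [247.2, 199.2]]
[[248.2, 170.2], [270.2, 170.2], [269.7, 216.4], [248.6, 216.5], [249.2, 160.7], [268.6, 160.7], [268.3, 202.0], [249.6, 202.0]]
```

Emit:
servo_tool(
  steps=[
    [-0.3, -0.0086, 0.0027, 0, 0],
    [-0.3, 0, 0, 0.045, 0],
    [-0.3, 0, 0, 0.045, 0],
    [-0.3, 0, 0, 0.045, 0],
    [-0.3, 0, 0, 0.044, 0],
    [-0.3, 0, 0, 0, 0],
    [1, 0, 0, 0, 0],
    [1, 0, 0, 0, 0],
  ],
)

```text
clock: 3.15
eef_pos: [0.4641, 0.2257, 0.1078]
orientation: [180.0, 0.1, -167.0]
wrist_force: [0.1, 0.8, 0.2]
grip_width: 0.23
grasp_force: 0.0
```

Emit:
servo_tool(
  steps=[
    [1, 0, 0, 0, 0],
    [1, 0, 0, 0, 0],
    [1, 0, 0, 0, 0],
    [1, 0, 0, 0, 0],
    [1, 0, 0, 0, 0],
    [1, 0, 0, 0, 0],
    [1, 0, 0, 0, 0],
    [1, 0, 0, 0, 0],
  ],
)

```text
clock: 4.15
eef_pos: [0.463, 0.2253, 0.1063]
orientation: [-180.0, -0.0, -167.0]
wrist_force: [-0.5, -0.4, 0.5]
grip_width: 0.004
grasp_force: 0.0
```

The fingers shut with nothing between them, so I'll look.

```bash
python3 - <<'E'
from h import *
a=grab_frame('wrist')[:,:,::-1];b=grab_frame('scene')[:,:,::-1]
b=cv2.resize(b[200:330,280:440],None,fx=2,fy=2)
o=np.zeros((384,512+320,3),np.uint8);o[:,:512]=a;o[:260,512:]=b
cv2.imwrite('pics/w2.png',o[:, 32:])
E
```

```text
(no output)
```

View pics/w2.png

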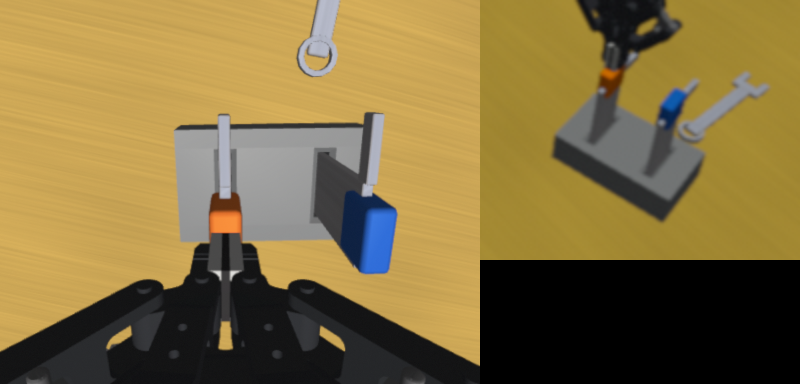

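The wrist view shows the fingers shut at u≈257 (225 in this crop), v≥235, just past the far end of the orange grip. The grip seems to be ahead of them rather than between them. I'll check this with projections.

```bash
python3 - <<'E'
from h import *
s=monitor.sense();print(s)
c=get_calibration('wrist');p=s['eef_pos']
q=np.radians(13);print('tcp',w2px(c,[p,p+[0,0,.019],p+[0,0,.034]]))
o=p
C=[[o[0]+np.cos(q)*dx-np.sin(q)*dy,o[1]+np.sin(q)*dx+np.cos(q)*dy,z] for z in(.14,.106) for dx,dy in((-.018,-.008),(-.018,.008),(.018,.008),(.018,-.008))]
print('grip if at tcp',w2px(c,C).round(0).tolist())
im=grab_frame('wrist')[:,:,::-1];cv2.imwrite('pics/w3.png',cv2.resize(im[180:300,180:340],None,fx=5,fy=5,interpolation=2))
E
```

```text
{'clock': 4.25, 'q': array([ 1.84872110e+01,  1.16371102e+00, -6.12342324e+00,  8.27100498e+01,
        2.04320302e-03,  5.45075367e+00]), 'joint_velocities': array([ 0.03689245,  0.00177585, -0.05945288,  0.01197003, -0.02681215,
        0.02592709]), 'tau': array([ 4.09090026e-04, -3.28367472e+01,  3.20510602e+01,  1.26899362e-03,
       -2.52732661e-04, -1.12834158e-05]), 'eef_pos': array([0.46303796, 0.22536888, 0.10632175]), 'orientation': array([ 1.79997699e+02,  2.60913095e-03, -1.66963543e+02]), 'wrist_force': array([ 0.39952643, -0.31246331, -1.00356365]), 'wrist_torque': array([0.00578311, 0.04602793, 0.02453409]), 'grasp_force': 0.0, 'grip_width': 0.0005969748096656276}
tcp [[258.07942818 218.946846  ]
 [258.17743431 232.42255306]
 [258.27036101 245.21760006]]
grip if at tcp [[241.0, 210.0], [275.0, 210.0], [274.0, 278.0], [242.0, 278.0], [244.0, 189.0], [272.0, 189.0], [271.0, 247.0], [245.0, 247.0]]
```

View pics/w3.png

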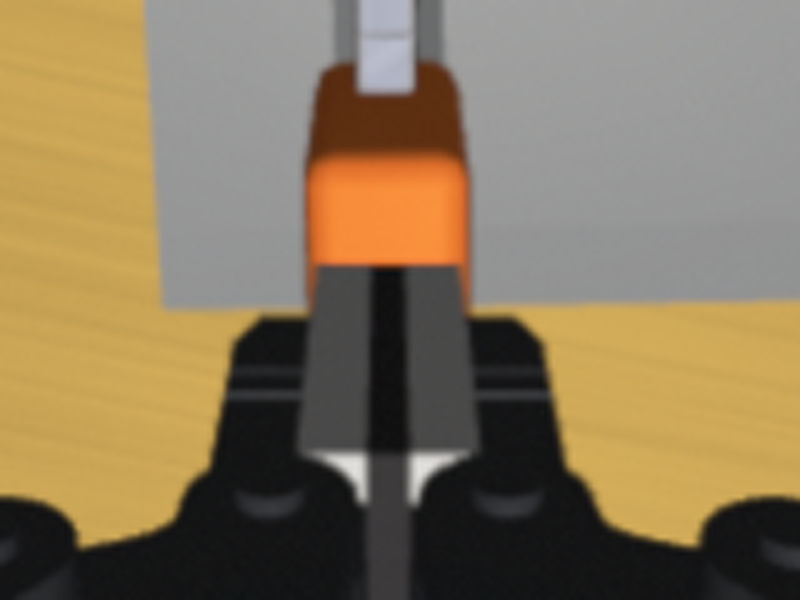

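The gauge projects exactly where expected, but the fingers seem to end above the grip although the TCP reads 0.106. I'll check in the scene camera, with height ticks drawn along the TCP axis.

```bash
python3 - <<'E'
from h import *
s=monitor.sense();c=get_calibration('scene');p=s['eef_pos']
im=grab_frame('scene')[:,:,::-1]
x0,y0,k=310,190,8
o=cv2.resize(im[y0:y0+72,x0:x0+80],None,fx=k,fy=k,interpolation=cv2.INTER_CUBIC)
for z in np.arange(.10,.221,.01):
    u=w2px(c,[[p[0],p[1],z]])[0]; a=((u-[x0,y0]+.5)*k-.5).astype(int)
    cv2.line(o,(a[0]+60,a[1]),(a[0]+85,a[1]),(255,255,255),1);cv2.putText(o,f'{z*1000:.0f}',(a[0]+90,a[1]+4),0,.4,(255,255,255),1)
    cv2.circle(o,tuple(map(int,a)),2,(0,255,0),-1)
cv2.imwrite('pics/s2.png',o)
E
```

```text
(no output)
```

View pics/s2.png

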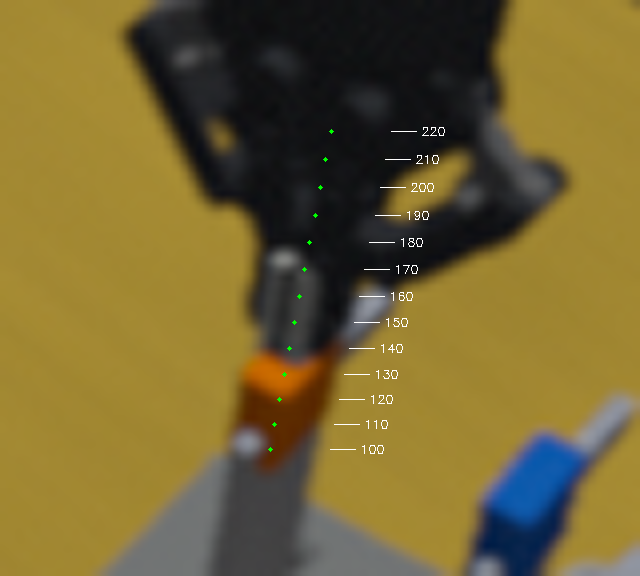

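The fingertips end at the top face of the grip, about 140 mm up, while the TCP reads 106 mm. The real fingers are therefore roughly 35 mm shorter than reported. I'll reopen, go 35 mm lower and close again.

Emit:
servo_tool(
  steps=[
    [-0.3, 0, 0, 0, 0],
    [-0.3, 0, 0, 0, 0],
    [-0.3, 0, 0, 0, 0],
    [-0.3, 0, 0, 0, 0],
    [-0.3, 0, 0, 0, 0],
    [-0.3, 0, 0, 0.025, 0],
    [-0.3, 0, 0, 0.025, 0],
    [-0.3, 0, 0, 0.02, 0],
  ],
)

```text
clock: 5.35
eef_pos: [0.4622, 0.225, 0.0696]
orientation: [-180.0, -0.1, -167.0]
wrist_force: [-0.2, 0.4, 0.2]
grip_width: 0.646
grasp_force: 0.0
```

Emit:
servo_tool(
  steps=[
    [-0.3, 0, 0, 0, 0],
    [1, 0, 0, 0, 0],
    [1, 0, 0, 0, 0],
    [1, 0, 0, 0, 0],
    [1, 0, 0, 0, 0],
    [1, 0, 0, 0, 0],
    [1, 0, 0, 0, 0],
    [1, 0, 0, 0, 0],
  ],
)

```text
clock: 6.35
eef_pos: [0.4637, 0.2255, 0.0721]
orientation: [180.0, 0.1, -167.0]
wrist_force: [0.4, 0.4, 4.7]
grip_width: 0.18
grasp_force: 59.1
```

Grasped: width 0.18, 59 N. Next I lift, turn to the station's yaw, and carry it to a viewing spot beside the holder.

Emit:
servo_tool(
  steps=[
    [1, 0, 0, -0.02, 0],
    [1, 0, 0, -0.04, 0],
    [1, 0, 0, -0.05, 0],
    [1, 0, 0, -0.05, 0],
    [1, 0, 0, -0.04, 0.145],
    [1, 0, 0, 0, 0.145],
    [1, 0, 0, 0, 0.145],
    [1, 0, 0, 0, 0.145],
  ],
)

```text
clock: 7.35
eef_pos: [0.4617, 0.2249, 0.17]
orientation: [-179.9, -0.2, 175.5]
wrist_force: [-0.5, -0.6, -2.4]
grip_width: 0.18
grasp_force: 58.7
```

Emit:
servo_tool(
  steps=[
    [1, -0.054, -0.085, 0, 0],
    [1, -0.054, -0.085, 0, 0],
    [1, -0.054, -0.085, 0, 0],
    [1, -0.054, -0.085, 0, 0],
    [1, -0.054, -0.085, 0, 0],
    [1, -0.054, -0.085, 0, 0],
    [1, -0.054, -0.085, 0, 0],
    [1, -0.054, -0.085, 0, 0],
  ],
)

```text
clock: 8.35
eef_pos: [0.6519, -0.1312, 0.1696]
orientation: [179.9, -0.2, 175.6]
wrist_force: [-0.1, 0.6, -3.6]
grip_width: 0.181
grasp_force: 59.1
```

Emit:
servo_tool(
  steps=[
    [1, 0, 0, 0, 0],
    [1, 0, 0, 0, 0],
    [1, 0, 0, 0, 0],
    [1, 0, 0, 0, 0],
    [1, 0, 0, 0, 0],
    [1, 0, 0, 0, 0],
    [1, 0, 0, 0, 0],
    [1, 0, 0, 0, 0],
  ],
)

```text
clock: 9.35
eef_pos: [0.6525, -0.1301, 0.1713]
orientation: [-180.0, 0.0, 175.6]
wrist_force: [0.0, -0.4, -3.4]
grip_width: 0.18
grasp_force: 59.4
```

```bash
python3 - <<'E'
from h import *
import pickle
c=get_calibration('wrist');s=monitor.sense();im=grab_frame('wrist')[:,:,::-1];t=grab_frame('top')[:,:,::-1];print(s['eef_pos'],s['orientation'],s['grip_width'],s['q'])
pickle.dump((c,s),open('w4.pkl','wb'));cv2.imwrite('pics/w4.png',im);cv2.imwrite('pics/t4.png',t)
E
```

```text
[ 0.65251487 -0.13014774  0.1713312 ] [-1.79998485e+02  1.20797550e-03  1.75632628e+02] 0.18022261706603762 [-1.70499017e+01  2.44903685e+01  2.85670903e+01  9.40752107e+01
 -1.21270838e-03 -1.26825299e+01]
```

View pics/w4.png

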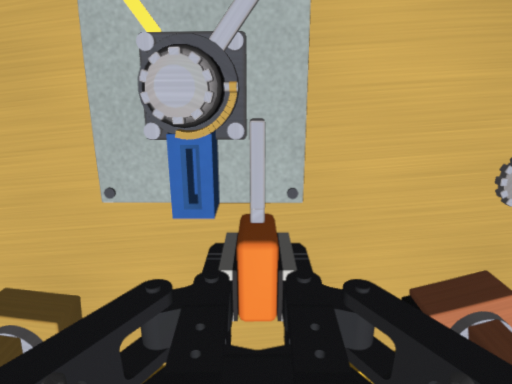

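The held gauge's nose tip is at (257,121) and its grip at (258,268). The holder's far edge is at v≈217, u 173–217, and the slot spans u 185–199, v 149–203. I'll work out both positions from pixel profiles.

```bash
python3 - <<'E'
import cv2,numpy as np
im=cv2.imread('pics/w4.png')
for v in(165,180,195,212):print('row',v,[(u,*im[v,u][[2,0]]) for u in range(168,222,1)])
for u in(191,194):print('col',u,[(v,*im[v,u][[2,0]]) for v in list(range(142,158))+list(range(196,224))])
print('nose col',[(v,im[v,257,0]) for v in range(112,130)],'row',[(u,im[140,u,0]) for u in range(244,272)])
E
```

```text
row 165 [(168, np.uint8(109), np.uint8(168)), (169, np.uint8(61), np.uint8(171)), (170, np.uint8(52), np.uint8(172)), (171, np.uint8(52), np.uint8(172)), (172, np.uint8(51), np.uint8(172)), (173, np.uint8(51), np.uint8(172)), (174, np.uint8(51), np.uint8(172)), (175, np.uint8(51), np.uint8(172)), (176, np.uint8(52), np.uint8(173)), (177, np.uint8(52), np.uint8(173)), (178, np.uint8(51), np.uint8(172)), (179, np.uint8(52), np.uint8(172)), (180, np.uint8(51), np.uint8(169)), (181, np.uint8(48), np.uint8(153)), (182, np.uint8(48), np.uint8(146)), (183, np.uint8(48), np.uint8(145)), (184, np.uint8(48), np.uint8(145)), (185, np.uint8(45), np.uint8(139)), (186, np.uint8(35), np.uint8(106)), (187, np.uint8(23), np.uint8(68)), (188, np.uint8(19), np.uint8(60)), (189, np.uint8(20), np.uint8(61)), (190, np.uint8(20), np.uint8(60)), (191, np.uint8(20), np.uint8(63)), (192, np.uint8(27), np.uint8(83)), (193, np.uint8(40), np.uint8(132)), (194, np.uint8(49), np.uint8(166)), (195, np.uint8(51), np.uint8(166)), (196, np.uint8(47), np.uint8(150)), (197, np.uint8(46), np.uint8(137)), (198, np.uint8(4
[... 10180 characters left out ...]
.uint8(187)), (127, np.uint8(187)), (128, np.uint8(187)), (129, np.uint8(187))] row [(244, np.uint8(166)), (245, np.uint8(168)), (246, np.uint8(168)), (247, np.uint8(167)), (248, np.uint8(165)), (249, np.uint8(157)), (250, np.uint8(153)), (251, np.uint8(174)), (252, np.uint8(187)), (253, np.uint8(187)), (254, np.uint8(186)), (255, np.uint8(186)), (256, np.uint8(186)), (257, np.uint8(186)), (258, np.uint8(186)), (259, np.uint8(186)), (260, np.uint8(186)), (261, np.uint8(188)), (262, np.uint8(184)), (263, np.uint8(174)), (264, np.uint8(154)), (265, np.uint8(143)), (266, np.uint8(163)), (267, np.uint8(164)), (268, np.uint8(163)), (269, np.uint8(162)), (270, np.uint8(160)), (271, np.uint8(158))]
```

```bash
python3 - <<'E'
from h import *
import pickle
c,s=pickle.load(open('w4.pkl','rb'));p=s['eef_pos']
m=px2w(c,[(191.0,144.5),(191.0,209),(181.5,180),(200.7,180),(169.6,180),(213,180),(194,218)],.057)
print(m.round(4)); 
th=np.radians(-4.37);ex=np.array([np.cos(th),np.sin(th)]);ey=np.array([-ex[1],ex[0]])
T=lambda q:np.array([(q-p)[:2]@ex,(q-p)[:2]@ey])
print('len',T(m[1])-T(m[0]),'wid',T(m[3])-T(m[2]),T(m[5])-T(m[4]))
print('slot x',(T(m[0])+T(m[1]))[0]/2,'x from far edge',T(m[6])[0]-.04,'slot y',(T(m[2])+T(m[3]))[1]/2,(T(m[4])+T(m[5]))[1]/2)
n=px2w(c,[(257.4,120.5)],.223)[0];print('gauge rel tcp', T(n)+[.061,0])
g=px2w(c,[(257.8,219),(258,320)],.239);print([T(x) for x in g])
# axis angle: slot edge lines
print('top estimate slot rel', T(np.array([.64905,-.1914,0])))
for a,b in(((181.0,165),(182.6,195)),((199.7,165),(201.2,195)),((168.5,165),(172,212)),((211.8,165),(213.6,195))):
  w=px2w(c,[a,b],.057);d=w[1]-w[0];print('edge ang',np.degrees(np.arctan2(d[1],d[0])))
w=px2w(c,[(257.4,125),(257.8,205)],.223);d=w[1]-w[0];print('nose ang',np.degrees(np.arctan2(d[1],d[0])))
E
```

```text
[[ 0.6227 -0.187   0.057 ]
 [ 0.6833 -0.1952  0.057 ]
 [ 0.6545 -0.2001  0.057 ]
 [ 0.6559 -0.1824  0.057 ]
 [ 0.6537 -0.2111  0.057 ]
 [ 0.6568 -0.1711  0.057 ]
 [ 0.6926 -0.1935  0.057 ]]
len [ 0.06108325 -0.00352746] wid [3.24623201e-05 1.77257886e-02] [7.33359470e-05 4.00744626e-02]
slot x 0.005124628942270419 x from far edge 0.0047709888929275135 slot y -0.06073154789783146 -0.06058391330688062
gauge rel tcp [0.00051751 0.00015414]
[array([-0.02696082,  0.00025507]), array([0.01661508, 0.0003109 ])]
top estimate slot rel [ 0.00121244 -0.0613382 ]
edge ang -5.174867070419936
edge ang -4.446765380556745
edge ang -4.637987602547982
edge ang -3.2926199371996723
nose ang -4.135372121313209
```

Both cameras agree: the gauge needs about +4.3 mm along station x and −61.1 mm along y. I'll move above the slot, go down to the mouth, then lower slowly.

Emit:
servo_tool(
  steps=[
    [1, -0.0022, -0.0306, 0, 0],
    [1, -0.0022, -0.0306, 0, 0],
    [1, -0.0022, -0.0306, 0, 0],
    [1, -0.002, -0.0304, 0, 0],
    [1, 0, 0, 0.03, 0],
    [1, 0, 0, 0.03, 0],
    [1, 0, 0, 0.02, 0],
    [1, 0, 0, 0, 0],
  ],
)

```text
clock: 10.45
eef_pos: [0.651, -0.1902, 0.129]
orientation: [179.9, -0.2, 175.7]
wrist_force: [-0.7, -0.9, -3.5]
grip_width: 0.179
grasp_force: 59.4
```

Emit:
servo_tool(
  steps=[
    [1, 0, 0, 0.005, 0],
    [1, 0, 0, 0.005, 0],
    [1, 0, 0, 0.005, 0],
    [1, 0, 0, 0.005, 0],
    [1, 0, 0, 0.005, 0],
    [1, 0, 0, 0.005, 0],
    [1, 0, 0, 0.005, 0],
    [1, 0, 0, 0, 0],
  ],
)

```text
clock: 11.45
eef_pos: [0.6519, -0.1913, 0.1134]
orientation: [180.0, -0.0, 175.6]
wrist_force: [0.4, 1.3, -2.0]
grip_width: 0.178
grasp_force: 59.4
```

Emit:
servo_tool(
  steps=[
    [1, 0, 0, 0.006, 0],
    [1, 0, 0, 0.006, 0],
    [1, 0, 0, 0.006, 0],
    [1, 0, 0, 0.006, 0],
    [1, 0, 0, 0.006, 0],
    [1, 0, 0, 0.006, 0],
    [1, 0, 0, 0.006, 0],
    [1, 0, 0, 0, 0],
  ],
)

```text
clock: 12.45
eef_pos: [0.6519, -0.1913, 0.0923]
orientation: [180.0, -0.0, 175.6]
wrist_force: [-0.1, 0.2, -2.7]
grip_width: 0.177
grasp_force: 59.4
```

Emit:
servo_tool(
  steps=[
    [1, 0, 0, 0.004, 0],
    [1, 0, 0, 0.004, 0],
    [1, 0, 0, 0.004, 0],
    [1, 0, 0, 0.002, 0],
    [1, 0, 0, 0, 0],
    [1, 0, 0, 0, 0],
    [1, 0, 0, 0, 0],
    [1, 0, 0, 0, 0],
  ],
)

```text
clock: 13.45
eef_pos: [0.6522, -0.1914, 0.0859]
orientation: [-180.0, 0.0, 175.6]
wrist_force: [0.5, 0.1, -2.3]
grip_width: 0.179
grasp_force: 59.4
```

Emit:
servo_tool(
  steps=[
    [1, 0, 0, 0.002, 0],
    [1, 0, 0, 0.002, 0],
    [1, 0, 0, 0.001, 0],
    [1, 0, 0, 0, 0],
    [1, 0, 0, 0, 0],
    [1, 0, 0, 0, 0],
    [1, 0, 0, 0, 0],
    [1, 0, 0, 0, 0],
  ],
)

```text
clock: 14.45
eef_pos: [0.6525, -0.1915, 0.0842]
orientation: [-180.0, 0.1, 175.6]
wrist_force: [-0.6, 1.1, 6.2]
grip_width: 0.176
grasp_force: 60.6
```

The gauge is seated (+6 N upward), so I release it and go up.

Emit:
servo_tool(
  steps=[
    [-0.2, 0, 0, 0, 0],
    [-0.2, 0, 0, 0, 0],
    [-0.2, 0, 0, 0, 0],
    [-0.2, 0, 0, 0, 0],
    [-0.2, 0, 0, 0, 0],
    [-0.2, 0, 0, 0, 0],
    [-0.2, 0, 0, 0, 0],
    [-0.2, 0, 0, 0, 0],
  ],
)

```text
clock: 15.45
eef_pos: [0.6522, -0.1914, 0.0834]
orientation: [-180.0, 0.0, 175.6]
wrist_force: [0.6, 0.2, 0.3]
grip_width: 0.597
grasp_force: 0.0
```

Emit:
servo_tool(
  steps=[
    [-0.2, 0, 0, -0.02, 0],
    [-0.2, 0, 0, -0.03, 0],
    [-0.2, 0, 0, -0.04, 0],
    [-0.2, 0, 0, -0.04, 0],
    [-0.2, 0, 0, -0.04, 0],
    [-0.2, 0, 0, -0.04, 0],
    [-0.2, 0, 0, 0, 0],
    [-0.2, 0, 0, 0, 0],
  ],
)

```text
clock: 16.45
eef_pos: [0.6523, -0.1914, 0.1884]
orientation: [-180.0, 0.0, 175.6]
wrist_force: [-0.3, 0.2, -0.4]
grip_width: 0.603
grasp_force: 0.0
```

```bash
python3 - <<'E'
from h import *
import pickle
c=get_calibration('wrist');s=monitor.sense();im=grab_frame('wrist')[:,:,::-1];t=grab_frame('scene')[:,:,::-1]
pickle.dump((c,s),open('w5.pkl','wb'))
print(s['eef_pos'],s['q'])
cs=get_calibration('scene')
o=np.zeros((384,800,3),np.uint8);o[:,:512]=im;z=cv2.resize(t[150:246,150:246],None,fx=3,fy=3,interpolation=2);o[:288,512:]=z
cv2.imwrite('pics/w5.png',o);cv2.imwrite('pics/w5raw.png',im)
th=np.radians(-4.37);Q=np.array([[np.cos(th),-np.sin(th)],[np.sin(th),np.cos(th)]])
g=np.array([.6525,-.1915]);f=lambda x,y,z:[*(g+Q@[x,y]),.022+z]
print('nose top tip',w2px(c,[f(-.061,0,.114)]),'grip top corners',w2px(c,[f(-.018,-.008,.13),f(.018,.008,.13)]), 'scene grip top',w2px(cs,[f(0,0,.13)]))
a=2.513+th;print('handle top',w2px(c,[[.48168,-.1108,.105]]))
E
```

```text
[ 0.65225902 -0.19140615  0.18838447] [-2.20021991e+01  2.74415488e+01  3.44800129e+01  9.70157245e+01
 -3.59699889e-04 -1.76371670e+01]
nose top tip [[256.98925773 106.85697954]] grip top corners [[245.10251757 173.87467233]
 [268.53453311 223.75443098]] scene grip top [[179.50583547 169.06790918]]
handle top [[353.56822478 -62.74522511]]
```

View pics/w5.png

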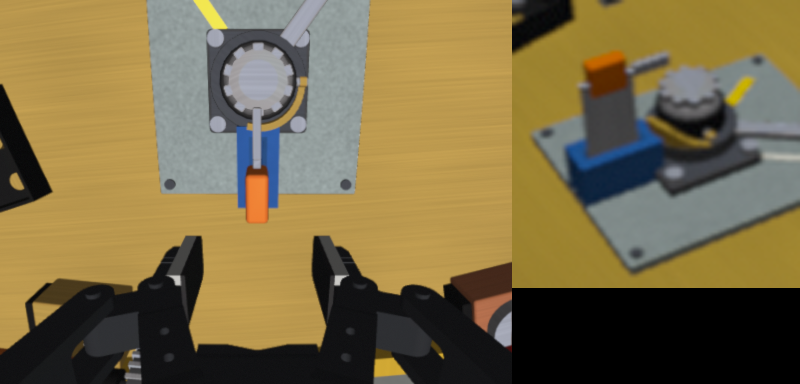

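The gauge stands upright and home in the blue holder, with its nose tip at (257,107) and its grip over v 174–223 as predicted. Its nose is over the gear and the lever is still at rest. Next I go above the red handle, with the closing direction along the tangent.

Emit:
servo_tool(
  steps=[
    [-0.2, 0.0865, 0.0338, 0, 0],
    [-0.2, 0.0865, 0.0338, 0, 0],
    [-0.2, 0.0865, 0.0338, 0, 0],
    [-0.2, 0.0865, 0.0338, 0, 0],
    [-0.2, 0, 0, 0, 0.3],
    [-0.2, 0, 0, 0, 0.3],
    [-0.2, 0, 0, 0, 0.3],
    [-0.2, 0, 0, 0, 0.3],
  ],
)

```text
clock: 17.55
eef_pos: [0.484, -0.1105, 0.1872]
orientation: [-180.0, -0.1, 139.3]
wrist_force: [-0.9, -0.5, 0.3]
grip_width: 0.601
grasp_force: 0.0
```

Emit:
servo_tool(
  steps=[
    [-0.2, 0, 0, 0, 0],
    [-0.2, 0, 0, 0, 0],
    [-0.2, 0, 0, 0, 0],
    [-0.2, 0, 0, 0, 0],
    [-0.2, 0, 0, 0, 0],
    [-0.2, 0, 0, 0, 0],
    [-0.2, 0, 0, 0, 0],
    [-0.2, 0, 0, 0, 0],
  ],
)

```text
clock: 18.55
eef_pos: [0.4848, -0.1108, 0.1883]
orientation: [-180.0, 0.0, 139.6]
wrist_force: [-0.1, -0.4, -1.4]
grip_width: 0.605
grasp_force: 0.0
```

```bash
python3 - <<'E'
from h import *
c=get_calibration('wrist');s=monitor.sense();im=grab_frame('wrist').astype(int);p=s['eef_pos'];print(p,s['orientation'],s['q'])
r,g,b=im[...,0],im[...,1],im[...,2];m=((r>120)&(g<r*.35)&(b<r*.4)).astype(np.uint8)
n,l,st,ce=cv2.connectedComponentsWithStats(m)
for i in range(1,n):
    if st[i,4]>40:print(st[i],ce[i], px2w(c,[ce[i]],.105))
print('pred top',w2px(c,[[p[0],p[1],.105]]),w2px(c,[[p[0],p[1],.05]]), 'radius px', 10*331/1000/(.38-.105))
cv2.imwrite('pics/w6.png',im[:,:,::-1])
E
```

```text
[ 0.48481085 -0.11080361  0.1883256 ] [-1.79999759e+02  2.16593280e-03  1.39637303e+02] [-2.06042151e+01 -1.47531673e+00  5.68239934e-01  9.20415997e+01
 -9.58915492e-04  1.97584820e+01]
[247 170  22  22 385] [257.3038961  180.59220779] [[ 0.48493329 -0.10957176  0.105     ]]
pred top [[256.06478999 181.42219604]] [[256.25185276 166.61648551]] radius px 12.036363636363635[ WARN:0@0.376] global loadsave.cpp:1063 imwrite_ Unsupported depth image for selected encoder is fallbacked to CV_8U.
```

The handle is within 1 mm of the prediction. I descend and close.

Emit:
servo_tool(
  steps=[
    [-0.2, 0, 0, 0.05, 0],
    [-0.2, 0, 0, 0.06, 0],
    [-0.2, 0, 0, 0.06, 0],
    [-0.2, 0, 0, 0.06, 0],
    [-0.2, 0, 0, 0.05, 0],
    [-0.2, 0, 0, 0.03, 0],
    [-0.2, 0, 0, 0.006, 0],
    [-0.2, 0, 0, 0, 0],
  ],
)

```text
clock: 19.6
eef_pos: [0.4854, -0.111, 0.0311]
orientation: [180.0, 0.1, 139.6]
wrist_force: [0.1, 0.0, -0.6]
grip_width: 0.598
grasp_force: 0.0
```

Emit:
servo_tool(
  steps=[
    [1, 0, 0, 0, 0],
    [1, 0, 0, 0, 0],
    [1, 0, 0, 0, 0],
    [1, 0, 0, 0, 0],
    [1, 0, 0, 0, 0],
    [1, 0, 0, 0, 0],
    [1, 0, 0, 0, 0],
    [1, 0, 0, 0, 0],
  ],
)

```text
clock: 20.6
eef_pos: [0.4856, -0.1112, 0.0316]
orientation: [180.0, 0.1, 139.6]
wrist_force: [-1.1, -0.5, 5.2]
grip_width: 0.216
grasp_force: 58.4
```

Gripped (width 0.216, about 18–20 mm). Next I turn the lever along its arc in 16 rows of about 4.5°.

Emit:
servo_tool(
  steps=[
    [1, -0.0007, -0.018, 0, -0.149],
    [1, -0.0007, -0.018, 0, -0.149],
    [1, -0.0007, -0.018, 0, -0.149],
    [1, -0.0007, -0.018, 0, -0.149],
    [1, -0.0007, -0.018, 0, -0.149],
    [1, -0.0007, -0.018, 0, -0.149],
    [1, -0.0007, -0.018, 0, -0.149],
    [1, -0.0007, -0.018, 0, -0.149],
  ],
)

```text
clock: 21.6
eef_pos: [0.4588, -0.1757, 0.0316]
orientation: [179.9, 0.2, 175.6]
wrist_force: [1.3, 3.4, 6.3]
grip_width: 0.219
grasp_force: 58.7
```

Emit:
servo_tool(
  steps=[
    [1, -0.0007, -0.018, 0, -0.149],
    [1, -0.0007, -0.018, 0, -0.149],
    [1, -0.0007, -0.018, 0, -0.149],
    [1, -0.0007, -0.018, 0, -0.149],
    [1, -0.0007, -0.018, 0, -0.149],
    [1, -0.0007, -0.018, 0, -0.149],
    [1, -0.0007, -0.018, 0, -0.149],
    [1, -0.0007, -0.018, 0, -0.149],
  ],
)

```text
clock: 22.6
eef_pos: [0.4751, -0.2439, 0.0316]
orientation: [179.9, 0.2, -148.6]
wrist_force: [0.5, 6.0, 6.9]
grip_width: 0.221
grasp_force: 58.8
```

Emit:
servo_tool(
  steps=[
    [1, 0, 0, 0, 0],
    [1, 0, 0, 0, 0],
    [1, 0, 0, 0, 0],
    [1, 0, 0, 0, 0],
    [1, 0, 0, 0, 0],
    [1, 0, 0, 0, 0],
    [1, 0, 0, 0, 0],
    [1, 0, 0, 0, 0],
  ],
)

```text
clock: 23.6
eef_pos: [0.4751, -0.2439, 0.0316]
orientation: [180.0, 0.2, -148.8]
wrist_force: [-0.2, 3.9, 6.6]
grip_width: 0.221
grasp_force: 58.8
```

```bash
python3 - <<'E'
from h import *
s=monitor.sense();p=s['eef_pos'];print(p,s['orientation'],s['wrist_force'],s['grasp_force'],s['joint_velocities'])
d=p[:2]-[.5725,-.1853];print('r',np.hypot(*d),'lever',np.arctan2(d[1],d[0])%(2*np.pi)+np.radians(4.37)-2.513)
a=grab_frame('scene')[:,:,::-1];b=grab_frame('top')[:,:,::-1];w=grab_frame('wrist')[:,:,::-1]
o=np.zeros((594,800,3),np.uint8);o[:384,:400]=cv2.resize(a[150:246,150:250],None,fx=4,fy=4,interpolation=2)
o[:384,400:]=cv2.resize(b[110:206,235:335],None,fx=4,fy=4,interpolation=2);o[384:,:280]=cv2.resize(w,(280,210))
o[384:584,300:560]=cv2.resize(a[215:315,310:440],None,fx=2,fy=2)
cv2.imwrite('pics/end.png',o)
E
```

```text
[ 0.47505147 -0.24387997  0.03156277] [ 179.95485363    0.19907642 -148.7575474 ] [-0.15256488  3.91334901  6.64719948] 58.816012144088745 [-0.01736838 -0.00872033  0.02298125  0.03878972 -0.03912124  0.03714726]
r 0.11370061497268717 lever 1.246119050587434
```

View pics/end.png

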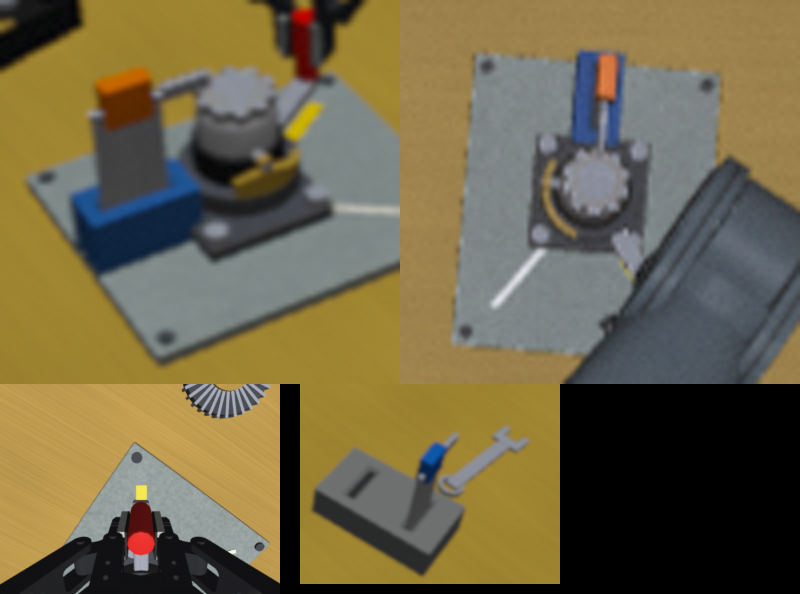

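The gear is lifted under the nose, the gauge is home, and the lever lies along the yellow mark with its handle held at about 1.25 rad. The spare gauge is still in the rack, so I hand in.

```bash
python3 -c "
from plant import finish_job;print(finish_job())"
```

```text
the job is handed in; nothing more can be done
None
```

I handed the job in, with no verdict returned: the orange gauge stands home in the blue holder and let go, the gripper holds the lever on the yellow mark at about 1.25 rad (my estimate from the arm's pose), and the spare gauge is still in the rack.

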